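# Shift the parts belt's gear lever through its gate

### The job

Change the parts belt's gear: with shut fingers, gently push the gear lever along the gate into the slot marked with the ring, fully home against its stop, and leave it there. Push it only - do not pinch it, force it or put it into any of the other three marked slots on the way - and leave the loose things around it where they are.

Things in the scene. Friction and masses are not known exactly. Their poses are not given: they have to be found in the camera images.
- gearbox: Fixed grey gearbox of a small parts belt, casing 200 (x) by 270 (y) mm. Origin on the bench under the gate's centre. Its x points from the face with the brass plug to the belt behind it, y to its left. The belt, top 88 mm above the bench, lies from x = 115 to 265 mm.
- gate (a point): Centre of the gate plate's top, 131 mm above the bench. The flat steel plate has three rails along gearbox x, at y = -26, 0 and +26 mm, each about 65 mm long, joined in their middles (x = 0) by one crossing along y; all 12 mm wide. The lever can change rails only in the crossing; the tongues between the rails have round ends that guide it.
- lever: Gear lever: 9 mm steel stem with a black ball knob. Origin at its pivot, 57 mm above the bench under the gate's centre; own z runs up the stem to the knob 160 mm away. Tilts along and across the rails up to 0.36 rad either way to firm stops. Friction only, no spring: 2 to 4 N at the knob moves it and it stays where left. It starts in the middle rail, in its slot on the belt side.
- lever_knob (a point): Centre of the ball knob, 38 mm in diameter. Lever upright: gearbox x = y = 0, 217 mm above the bench. It swings up to 56 mm either way along x and y. In the crossing at an outer rail: x = 0, y = +-56 mm, 207 mm high. Fully home in an outer slot: x = +-56, y = +-53 mm, 197 mm high. In a rail it has about 4 mm of play sideways.
- sign_ring: Raised dark steel sign on the gate plate, 4 mm thick: a ring, 40 mm across, open in the middle. Origin at its centre on the plate, just below where the knob's centre rests when the lever is fully home in this sign's slot. The signs are at gearbox x = +-56, y = +-53 mm in any order, one at each of the four outer slots; the middle rail has none.
- sign_bar: Raised dark steel sign on the gate plate, 4 mm thick: one plain bar, 40 by 11 mm, lying along gearbox y. Origin at its centre on the plate, just below where the knob's centre rests when the lever is fully home in this sign's slot. The signs are at gearbox x = +-56, y = +-53 mm in any order, one at each of the four outer slots; the middle rail has none.
- sign_cross: Raised dark steel sign on the gate plate, 4 mm thick: an upright cross, 40 mm, arms 10 mm wide. Origin at its centre on the plate, just below where the knob's centre rests when the lever is fully home in this sign's slot. The signs are at gearbox x = +-56, y = +-53 mm in any order, one at each of the four outer slots; the middle rail has none.
- sign_triangle: Raised dark steel sign on the gate plate, 4 mm thick: a solid triangle, 36 mm, point to gearbox +x. Origin at its centre on the plate, just below where the knob's centre rests when the lever is fully home in this sign's slot. The signs are at gearbox x = +-56, y = +-53 mm in any order, one at each of the four outer slots; the middle rail has none.
- carton_a: Closed carton 90 x 70 x 50 mm standing on the belt; loose, to be left alone. Origin at the middle of its underside.
- carton_b: Closed carton 70 x 60 x 40 mm standing on the belt; loose, to be left alone. Origin at the middle of its underside.
- tape_roll: Roll of orange packing tape, 100 mm across, 45 mm high, flat on the bench left of the gearbox; loose, to be left alone. Origin at the middle of its underside.
- oil_bottle: White bottle with black cap, 56 mm across, 120 mm high, on the bench right of the gearbox; loose, to be left alone. Origin at the middle of its underside.
- screwdriver: Screwdriver, 190 mm long, lying on the bench before the gearbox; loose, to be left alone. Origin at the underside, x along it to the tip.
- label_roll: White roll of labels, 36 mm across, 25 mm high, on the casing left of the gate plate; loose, to be left alone. Origin at the middle of its underside.
- collar: Steel shaft collar, 32 mm across, 18 mm high, on the casing right of the gate plate; loose, to be left alone. Origin at the middle of its underside.

How it is judged:
At the end, for the whole second after the job is handed in: The knob's centre is within 10 mm (horizontally) of the ring sign's centre, i.e. the lever is home in the ring's slot, and the lever is at rest (horizontal distance between lever_knob and sign_ring below 0.01 m and linear speed of lever below 0.02 m/s and angular speed of lever below 0.1 rad/s); the robot touches nothing.
It fails at once if the lever went into a slot with another sign (knob within 25 mm of that slot's home position) (horizontal distance between lever_knob and sign_bar below 0.025 m or horizontal distance between lever_knob and sign_cross below 0.025 m or horizontal distance between lever_knob and sign_triangle below 0.025 m).
It fails at once if the lever was pinched or forced: more than 40 N between gripper and lever (contact force between the fingers and lever above 40 N).
It fails at once if the lever was moved with the arm or gripper body and forced (over 40 N) (contact force between the arm and lever above 40 N).
It fails at once if a loose thing was pushed, lifted or carried more than 20 mm (distance of any of carton_a, carton_b, tape_roll, oil_bottle, screwdriver, label_roll, collar from where it was at the start of the episode above 0.02 m).
It also fails if it takes over 58 s, if anything falls off the work surface, if the arm or the gripper's body presses on something with over 40 N, if the wrist force passes 120 N, or if a joint passes its speed limit or range.

### The arm

A 6-joint arm with a two-finger parallel gripper is mounted at the origin on the work surface. World frame = base frame: x ahead of the robot, y to its left, z up, the work surface at z = 0. Lengths are in m, angles in rad, forces in N, time in s.
With the tool pointing down it reaches from about 0.425 to 0.95 m from the base axis. Payload 3.5 kg.
Tool frame: the origin (TCP) lies midway between the tips of the shut fingers; the grasp point (between the pads) lies 19 mm behind it; z points along the fingers, y is the line along which they close (so a half turn about z gives the same grasp; the last joint's range is limited). The gripper opens to 85 mm and grips with 20 to 120 N. Pads are 22 mm wide; open, the fingers measure 114 mm over their backs; the gripper's body (76 mm by 85 mm) begins 54 mm behind the grasp point. The pads swing forward as they close: fully open they stand 13 mm farther back than shut.
Start: joints at [1.148, 0.286, 1.577, -0, 1.279, -0.15], TCP at [0.182, 0.65, 0.209] pointing down, gripper open.
Joint ranges: [-2.77, 2.77], [-0.9, 2.22], [0.21, 2.48], [-1.53, 4.67], [0.24, 2.81], [-2.84, 2.84]. Speed limits (rad/s): [2.79, 2.79, 3.14, 3.14, 3.14, 3.14].

### API

Orientations are given as a unit quaternion [x, y, z, w].
In Python, from plant import get_state, read_camera, ctrl gives the robot as it stands.
- The arm moves only by the shell command python3 -m crank 'ROWS' [FORCE]. ROWS is JSON, a list of rows, each a list of 3 entries, a list of its own where there are three numbers: the shift along the tool's x, y, z in mm, then the turn about the tool's z in degrees, then the closure in counts, from 0 (fully open) to 255 (shut). In form: [[[tx, ty, tz], yaw, claw], ...]. A call has 1 to 10 rows; each row is the pose to reach, as a shift and turn from the pose commanded when the call began, along the tool's axes at that moment; what a row does not reach only later rows make up. A row lasts 1/10 s, in which the tool goes at most 50 mm and 8.59 degrees, less where a joint would pass 70% of its speed; a pose out of reach is approached as far as the arm can. A call with a gripper value outside its range is refused whole. The fingers move at their own pace and stop on an object; FORCE is the grip in N (left out, the last holds). Time passes only in rows, so rows that repeat a pose let the fingers close. It gives the time, the measured TCP pose, the force, the opening and the grip force at its end, in the units of the state.
- get_state(): the state, without advancing time (a new reading comes with each control period).
- read_camera(name): name is "side" or "top"; returns a dict with "frame" (480x640x3 uint8, blue, green, red), "range_z" (480x640 float32, m along the optical axis (not along the pixel's ray), 0 where there is no reading), "vfov" (degrees; the focal length in pixels is half the picture's height over the tangent of half this angle, whatever the lens; pixels are square), "cx", "cy" (the principal point, pixels), "origin" and "orientation" of the camera in the world. Camera axes: x right, y down, z forward; pixel columns grow to the right and rows downward; lengths in m; the calibration is good to about 2 mm. A picture is of the moment at which its call begins.
- ctrl.sign_off(): hands the job in; it is judged then, once.
The state is a dict: "time": time; "qpos": joint angles; "dq": joint speeds; "joint_efforts": joint torques, N m; "eef_pos": TCP position; "tcp_rot": TCP orientation; "contact_force": force on the tool from outside, world axes, zero at the start; "wrist_torque": the same for the moment, N m; "opening": opening from 0.0 (shut) to 1.0 (fully open); "finger_force": force on a finger pad.
Only numpy, scipy, OpenCV 4.12 (cv2) and the standard library are available. Lean on these libraries where they do the work, as an engineer would, in place of code of your own. Each camera call takes 0.05 s, during which the arm holds its last target. There are 200 camera calls.

## Working session

There is one attempt and no reset: what is moved stays moved. The work goes in short steps, Python scripts to look and compute and a shell command to move; the robot and the scene stay as the last step left them, time stands still between calls to the robot, and variables do not carry over. Pictures are saved under pics/ and viewed, at most 10 in all, crops included, and the job is handed in when it is done.

```bash
mkdir -p pics; cat > h.py <<'E'
import numpy as np, cv2
from scipy.spatial.transform import Rotation as R
from plant import get_state, read_camera, ctrl
def cam(n,fn=None):
    d=read_camera(n)
    if fn: cv2.imwrite('pics/'+fn,d['frame'])
    h=d['frame'].shape[0]; f=h/2/np.tan(np.radians(d['vfov'])/2)
    z=d['range_z']; v,u=np.mgrid[:z.shape[0],:z.shape[1]]
    P=np.stack([(u-d['cx'])/f*z,(v-d['cy'])/f*z,z],-1)
    o=np.array(d['orientation']); 
    M=R.from_quat(o).as_matrix() if o.size==4 else o.reshape(3,3)
    W=P@M.T+np.array(d['origin']); W[z==0]=np.nan
    return d,W
E
python3 - <<'E'
from h import *
for n in('top','side'):
    d,W=cam(n,n+'0.png'); print(n,d['origin'],d['orientation'],d['vfov'],d['cx'],d['cy'])
    np.save(n+'0.npy',W)
print(get_state())
E
```

```text
top [0.39651755 0.03772435 1.00292414] [ 0.74567169 -0.65681023  0.07245848 -0.08557927] 54.32773843837563 325.1252983266256 235.6627563145418
side [ 0.49049016 -0.81268528  0.63942777] [ 0.86551388 -0.05163694  0.01909323 -0.49785017] 49.56852557429183 329.22477825650446 243.41593320898056
{'time': 0.1, 'qpos': array([ 1.14797389e+00,  2.87095912e-01,  1.57803180e+00,  3.25286965e-05,
        1.27860897e+00, -1.49982944e-01]), 'dq': array([ 1.38599605e-03, -2.40412712e-03, -2.69049063e-03,  1.55256473e-04,
        6.42944229e-04,  1.66265685e-05]), 'joint_efforts': array([ 6.80787125e-04, -4.07294762e+01, -2.93701476e+01, -1.15839362e-04,
        3.39782840e-03, -9.58501460e-06]), 'eef_pos': array([0.18157625, 0.64945339, 0.20807235]), 'tcp_rot': array([ 1.36001585e-01,  9.90708039e-01, -1.02394568e-03, -3.17782431e-04]), 'contact_force': array([-0.99382872, -0.2364533 ,  0.3051754 ]), 'wrist_torque': array([-0.04865914,  0.01352125, -0.00474918]), 'finger_force': 0.0, 'opening': 0.999197703073167}
```

View pics/top0.png

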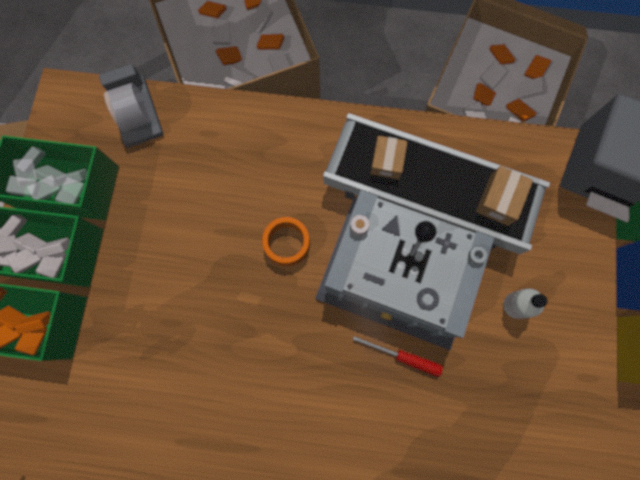

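View pics/side0.png

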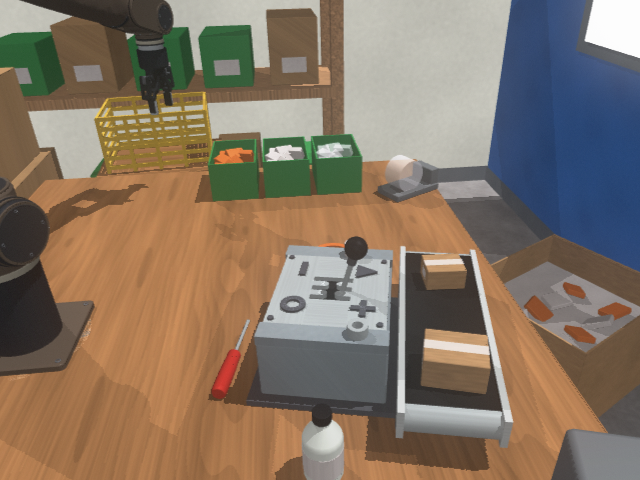

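The top view shows the ring at pixel (428,299), in the near right slot (x-, y-). The triangle is at (392,226), the cross at (446,243), the bar at (373,279), and the knob at (425,231) on the belt side of the middle rail. Next I'll fit the gearbox frame from the signs.

```bash
python3 - <<'E'
from h import *
W=np.load('top0.npy'); im=cv2.imread('pics/top0.png'); g=im.max(2)
# sign centres: dark pixel masks around clicks
px={'tri':(392,226,(56,53)),'cross':(446,243,(56,-53)),'bar':(373,279,(-56,53)),'ring':(428,299,(-56,-53))}
A=[];B=[]
for k,(u,v,m) in px.items():
    s=np.s_[v-14:v+15,u-14:u+15]; w=W[s]; q=g[s]
    mk=(q<110)&(abs(w[...,2]-.134)<.015)
    lab=cv2.connectedComponentsWithStats(mk.astype(np.uint8))
    i=1+np.argmax(lab[2][1:,4]); p=w[lab[1]==i]
    c=(np.nanmin(p,0)+np.nanmax(p,0))/2 if k!='bar' else p.mean(0)
    if k in('tri',): c=p.mean(0)
    print(k,lab[2][i],c.round(4),p.mean(0).round(4)); A.append(np.array(m)/1000); B.append(c[:2])
A=np.array(A);B=np.array(B); c0=B.mean(0); b=B-c0
th=np.arctan2((A[:,0]*b[:,1]-A[:,1]*b[:,0]).sum(),(A*b).sum())
Rm=np.array([[np.cos(th),-np.sin(th)],[np.sin(th),np.cos(th)]])
print('centre',c0,'th deg',np.degrees(th),'res',(A@Rm.T+c0-B).round(4).tolist())
for n in('top','side'):
    X=np.load(n+'0.npy'); G=np.dstack([(X[...,:2]-c0)@Rm,X[...,2]])
    m=(G[...,2]>.17)&(abs(G[...,0])<.12)&(abs(G[...,1])<.12); p=G[m]; t=p[p[:,2]>.185]
    print(n,m.sum(),'knob gear bbox',t.min(0),t.max(0))
    # sphere fit
    S=np.c_[2*t,np.ones(len(t))]; x=np.linalg.lstsq(S,(t**2).sum(1),rcond=None)[0]; print(x[:3],np.sqrt(x[3]+x[:3]@x[:3]))
    for nm,(xa,ya,h) in dict(roll=(0,.1,.0),coll=(0,-.1,0)).items():
        m=(G[...,2]>.14)&(G[...,2]<.17)&(abs(G[...,0])<.1)&(abs(G[...,1]-ya)<.04); p=G[m]; print(nm,p.min(0),p.max(0))
np.save('fr.npy',[c0[0],c0[1],th])
E
```

```text
tri [  4   4  18  20 188] [ 0.6262 -0.0584  0.1343] [ 0.6262 -0.0584  0.1343]
cross [  4   4  21  21 203] [ 0.6076 -0.1624  0.1333] [ 0.6073 -0.1619  0.1344]
bar [  5   8  20  12 133] [ 0.5226 -0.0332  0.1341] [ 0.5226 -0.0332  0.1341]
ring [  3   3  22  23 292] [ 0.4983 -0.1359  0.1329] [ 0.498  -0.1358  0.1341]
centre [ 0.56368701 -0.09747294] th deg -12.718060017082546 res [[0.0037, 0.0003], [-0.001, 0.0009], [-0.0018, -0.0002], [-0.0009, -0.001]]
top 395 knob gear bbox [ 0.02414132 -0.0191303   0.18511919] [0.061639   0.01771909 0.23427222]
[ 0.0433894  -0.00106559  0.20862182] 0.020962087881659992
roll [0.0139124  0.09412443 0.14196808] [0.05023791 0.1290613  0.15977081]
coll [ 0.03703755 -0.12901134  0.14035711] [ 0.06855    -0.09844596  0.1516792 ]
side 534 knob gear bbox [ 0.0226005  -0.02121766  0.18558428] [0.05786876 0.00680976 0.23323237]
[0.03932896 0.00243925 0.21077605] 0.02177406643408495
roll [0.01233616 0.10820348 0.15817437] [0.01563908 0.11786269 0.15985594]
coll [ 0.03504056 -0.13142953  0.14012627] [ 0.06606586 -0.09884903  0.15306681]
```

```bash
python3 -m crank '[[[0,0,-50],-2.9,255],[[0,0,-100],-2.9,255],[[0,0,-100],-2.9,255],[[0,0,-100],-2.9,255]]' 20
cat >> h.py <<'E'
fr=np.load('fr.npy') if __import__('os').path.exists('fr.npy') else None
def st(tgt=None):
    s=get_state(); th=fr[2]; c=np.cos(th);n=np.sin(th); Rm=np.array([[c,-n],[n,c]])
    p=np.r_[(s['eef_pos'][:2]-fr[:2])@Rm,s['eef_pos'][2]]
    M=R.from_quat(s['tcp_rot']).as_matrix()
    print('t',s['time'],'gear',(p*1000).round(1),'F gear',((s['contact_force'][:2])@Rm).round(1),'tool yaw err deg',np.degrees(np.arctan2(M[1,1],M[0,1])-th-np.pi/2).round(2),'open',s['opening'])
    if tgt is not None:
        d=np.array(tgt)/1000-p; w=np.r_[Rm@d[:2],d[2]]; print('shift tool mm',(M.T@w*1000).round(1))
def knob():
    th=fr[2]; c=np.cos(th);n=np.sin(th); Rm=np.array([[c,-n],[n,c]])
    for k in('top','side'):
        d,X=cam(k); G=np.dstack([(X[...,:2]-fr[:2])@Rm,X[...,2]]); f=d['frame'].max(2)
        m=(G[...,2]>.18)&(G[...,2]<.245)&(abs(G[...,0])<.09)&(abs(G[...,1])<.09); t=G[m]
        if len(t)<30: print(k,'few');continue
        # sphere of known radius, robust
        from scipy.optimize import least_squares
        r=least_squares(lambda c:np.linalg.norm(t-c,axis=1)-.019,np.r_[np.median(t,0)-[0,0,.01]],loss='soft_l1',f_scale=.001)
        print(k,len(t),(r.x*1000).round(1))
E
python3 -c "
from h import *
st([95,0,310]); knob()"
```

```text
time: 0.5
eef_pos: [0.1821, 0.6507, 0.3115]
tcp_rot: [0.111, 0.994, 0.002, 0.001]
contact_force: [0.1, -0.1, -0.1]
opening: 0.33
finger_force: 0.0
t 0.5 gear [-536.9  645.8  311.5] F gear [ 0.1 -0.1] tool yaw err deg -0.01 open 0.3299916897746788
shift tool mm [-6.321e+02 -6.456e+02 -5.000e-01]
top 386 [ 43.1  -1.  211.4]
side 505 [ 3.960e+01 -1.000e-01  2.131e+02]
```

```bash
python3 -m crank '[[[-35,-35,0],0,255],[[-70,-70,0],0,255],[[-105,-105,0],0,255],[[-140,-140,0],0,255],[[-175,-175,0],0,255],[[-210,-210,0],0,255],[[-245,-245,0],0,255],[[-280,-280,0],0,255],[[-315,-315,0],0,255],[[-350,-350,0],0,255]]' >/dev/null
python3 -m crank '[[[-35,-35,0],0,255],[[-70,-70,0],0,255],[[-105,-105,0],0,255],[[-140,-140,0],0,255],[[-175,-175,0],0,255],[[-210,-210,0],0,255],[[-245,-250,0],0,255],[[-280,-296,0],0,255],[[-282,-296,0],0,255],[[-282,-296,0],0,255]]'
python3 -c "
from h import *
st([95,0,187])"
```

```text
time: 2.6
eef_pos: [0.6554, -0.121, 0.3058]
tcp_rot: [0.112, 0.994, 0.001, -0.003]
contact_force: [0.0, -0.4, 0.1]
opening: 0.006
finger_force: 0.0
t 2.6 gear [ 94.7  -2.7 305.8] F gear [ 0.1 -0.4] tool yaw err deg -0.18 open 0.006365240874537246
shift tool mm [ -1.    2.6 118.8]
```

```bash
python3 -m crank '[[[-2,3,40],0,255],[[-2,3,80],0,255],[[-2,3,105],0,255],[[-2,3,119],0,255],[[-2,3,119],0,255],[[-2,3,119],0,255]]'
python3 -c "
from h import *
st([70,0,187])
knob()"
```

```text
time: 3.2
eef_pos: [0.659, -0.1161, 0.1916]
tcp_rot: [0.11, 0.994, -0.0, 0.001]
contact_force: [0.2, -0.3, -0.1]
opening: -0.0
finger_force: 0.0
t 3.2 gear [ 97.    2.8 191.6] F gear [ 0.3 -0.2] tool yaw err deg 0.04 open -0.00031160681177590797
shift tool mm [27.1 -2.8  4.6]
top few
side 545 [ 40.1   0.  213.2]
```

```bash
python3 -m crank '[[[8,-3,4],0,255],[[13,-3,4],0,255],[[18,-3,4],0,255],[[22,-3,4],0,255],[[26,-3,4],0,255],[[30,-3,4],0,255],[[34,-3,4],0,255],[[38,-3,4],0,255],[[42,-3,4],0,255],[[42,-3,4],0,255]]'
python3 -c "
from h import *
st([30,0,187])
knob()"
```

```text
time: 4.3
eef_pos: [0.6165, -0.1104, 0.1865]
tcp_rot: [0.111, 0.994, -0.0, -0.0]
contact_force: [2.3, -0.6, 2.2]
opening: -0.002
finger_force: 1.4
t 4.3 gear [ 54.4  -1.  186.5] F gear [ 2.4 -0.1] tool yaw err deg -0.01 open -0.0017377583726691374
shift tool mm [24.4  1.  -0.5]
top few
side 745 [ 29.7  -1.4 217.1]
```

```bash
python3 -m crank '[[[4,0,0],0,255],[[8,0,0],0,255],[[12,0,0],0,255],[[15,0,0],0,255],[[18,0,0],0,255],[[20,0,0],0,255],[[22,0,0],0,255],[[23,0,0],0,255],[[23,0,0],0,255]]'
python3 -c "
from h import *
st([30,0,187])
d,_=cam('side'); cv2.imwrite('pics/s1.png',cv2.resize(d['frame'][180:380,240:440],(600,600)))"
```

```text
time: 5.3
eef_pos: [0.5942, -0.1054, 0.1862]
tcp_rot: [0.111, 0.994, 0.0, -0.0]
contact_force: [2.1, -1.1, 1.6]
opening: 0.002
finger_force: 1.1
t 5.3 gear [ 31.5  -1.  186.2] F gear [ 2.3 -0.6] tool yaw err deg -0.01 open 0.0024381155099483134
shift tool mm [ 1.5  1.  -0.8]
```

View pics/s1.png

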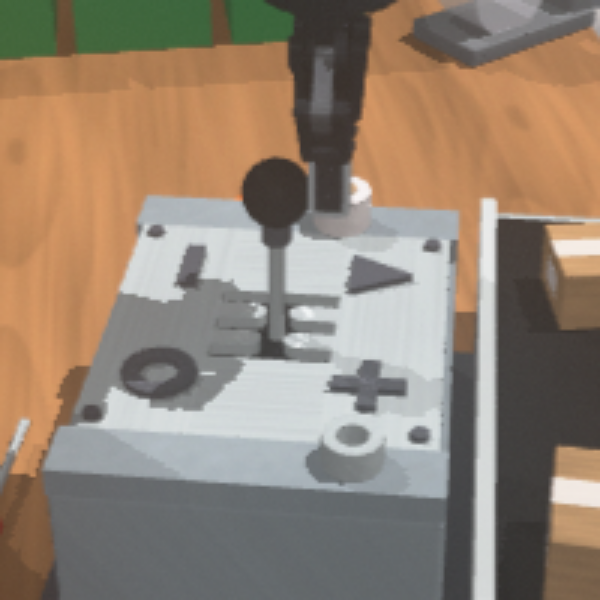

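The crop shows the lever upright in the crossing, with the knob at crop pixel (275,193) and the fingers on its belt side. I'll go around to its left side.

```bash
python3 -m crank '[[[-25,0,0],0,255],[[-30,20,0],0,255],[[-30,61,0],0,255],[[-10,66,0],0,255],[[31,66,0],0,255],[[31,66,0],0,255],[[31,66,0],0,255]]'
python3 - <<'E'
from h import *
st([0,33,187])
th=fr[2]; c=np.cos(th);n=np.sin(th); Rm=np.array([[c,-n],[n,c]])
for k in('top','side'):
    d,X=cam(k); G=np.dstack([(X[...,:2]-fr[:2])@Rm,X[...,2]])
    m=(G[...,2]>.195)&(G[...,2]<.245)&(abs(G[...,0])<.04)&(G[...,1]<.03)&(G[...,1]>-.04); t=G[m]
    print(k,len(t),(t.min(0)*1000).round(1) if len(t) else 0,(t.max(0)*1000).round(1) if len(t) else 0)
E
```

```text
time: 6.05
eef_pos: [0.5772, -0.0338, 0.1851]
tcp_rot: [0.111, 0.994, -0.0, -0.002]
contact_force: [0.5, 0.0, -0.0]
opening: -0.004
finger_force: 0.0
t 6.05 gear [ -0.9  65.1 185.1] F gear [0.5 0.1] tool yaw err deg 0.02 open -0.003631382937977058
shift tool mm [ -0.9 -32.1  -1.9]
top 0 0 0
side 466 [-15.8 -19.6 195.1] [ 19.5   8.4 238.2]
```

```bash
python3 -m crank '[[[-1,-15,0],0,255],[[-1,-25,0],0,255],[[-1,-30,0],0,255],[[-1,-35,0],0,255],[[-1,-39,0],0,255],[[-1,-43,0],0,255],[[-1,-47,0],0,255],[[-1,-51,0],0,255],[[-1,-51,0],0,255]]'
python3 -c "
from h import *
st([0,-23,187])"
```

```text
time: 7.05
eef_pos: [0.5685, -0.0848, 0.1865]
tcp_rot: [0.111, 0.994, -0.0, 0.0]
contact_force: [-0.1, 1.2, 1.8]
opening: -0.002
finger_force: 0.6
t 7.05 gear [  1.9  13.5 186.5] F gear [-0.3  1.2] tool yaw err deg -0.02 open -0.002189535131108084
shift tool mm [  1.9 -36.5  -0.5]
```

```bash
python3 -m crank '[[[1,-4,0],0,255],[[1,-8,0],0,255],[[1,-12,0],0,255],[[1,-16,0],0,255],[[1,-20,0],0,255],[[1,-23,0],0,255],[[1,-26,0],0,255],[[1,-28,0],0,255],[[1,-28,0],0,255]]'
python3 - <<'E'
from h import *
st([0,-23,187])
d,_=cam('side'); cv2.imwrite('pics/s2.png',cv2.resize(d['frame'][180:380,240:440],(600,600)))
E
```

```text
time: 7.95
eef_pos: [0.561, -0.1117, 0.1861]
tcp_rot: [0.111, 0.994, -0.0, -0.001]
contact_force: [0.2, 0.1, -0.5]
opening: 0.002
finger_force: 0.2
t 7.95 gear [  0.5 -14.5 186.1] F gear [0.2 0.2] tool yaw err deg -0.02 open 0.00229005664228425
shift tool mm [ 0.5 -8.5 -0.9]
```

View pics/s2.png

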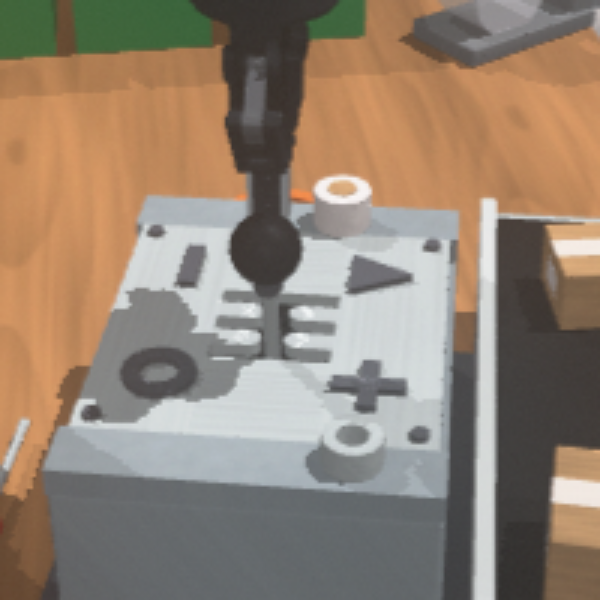

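The lever has tilted right along the crossing and the knob is at crop (265,248), so I'll keep pushing in small steps.

```bash
python3 -m crank '[[[0,-3,0],0,255],[[0,-5,0],0,255],[[0,-7,0],0,255],[[0,-8,0],0,255],[[0,-8,0],0,255]]'
python3 - <<'E'
from h import *
st([0,-23,187])
th=fr[2]; c=np.cos(th);n=np.sin(th); Rm=np.array([[c,-n],[n,c]])
for k in('side','top'):
    d,X=cam(k); G=np.dstack([(X[...,:2]-fr[:2])@Rm,X[...,2]])
    m=(G[...,2]>.19)&(G[...,2]<.235)&(abs(G[...,0])<.05)&(G[...,1]<-.042)&(G[...,1]>-.09); t=G[m]
    if len(t)>30:
        from scipy.optimize import least_squares
        r=least_squares(lambda c:np.linalg.norm(t-c,axis=1)-.019,[0,-.05,.207],loss='soft_l1',f_scale=.001)
        print(k,len(t),t.min(0),t.max(0),r.x)
E
```

```text
time: 8.5
eef_pos: [0.5596, -0.1194, 0.1863]
tcp_rot: [0.111, 0.994, -0.0, -0.0]
contact_force: [0.4, 1.6, 0.4]
opening: 0.001
finger_force: 0.5
t 8.5 gear [  0.8 -22.3 186.3] F gear [0.  1.7] tool yaw err deg -0.02 open 0.0005117353335901724
shift tool mm [ 0.8 -0.7 -0.7]
side 485 [-0.01684169 -0.0720384   0.19562685] [ 0.01947842 -0.04302141  0.23060602] [ 0.0004954  -0.05123561  0.21040193]
```

```bash
python3 -m crank '[[[0,-1,0],0,255],[[0,-2,0],0,255],[[0,-3,0],0,255],[[0,-3,0],0,255]]'
python3 -c "
from h import *
st([0,-23,187])"
```

```text
time: 9.0
eef_pos: [0.5589, -0.1222, 0.1863]
tcp_rot: [0.111, 0.994, -0.0, -0.0]
contact_force: [-0.7, 1.9, -1.0]
opening: 0.001
finger_force: 0.7
t 9.0 gear [  0.8 -25.1 186.3] F gear [-1.1  1.7] tool yaw err deg -0.01 open 0.0014593740678896685
shift tool mm [ 0.8  2.1 -0.7]
```

```bash
python3 -m crank '[[[0,-1,0],0,255],[[0,-2,0],0,255],[[0,-2,0],0,255]]'
python3 -c "
from h import *
st()"
```

```text
time: 9.3
eef_pos: [0.5585, -0.1242, 0.1864]
tcp_rot: [0.111, 0.994, -0.0, 0.0]
contact_force: [0.2, 0.7, 0.4]
opening: 0.004
finger_force: 0.6
t 9.3 gear [  0.8 -27.2 186.4] F gear [0.  0.7] tool yaw err deg -0.02 open 0.004060447193911489
```

```bash
python3 -m crank '[[[0,-1,0],0,255],[[0,-1,0],0,255]]'
python3 - <<'E'
from h import *
st()
th=fr[2]; c=np.cos(th);n=np.sin(th); Rm=np.array([[c,-n],[n,c]])
from scipy.optimize import least_squares
d,X=cam('side'); G=np.dstack([(X[...,:2]-fr[:2])@Rm,X[...,2]])
m=(G[...,2]>.19)&(G[...,2]<.235)&(abs(G[...,0])<.05)&(G[...,1]<-.045)&(G[...,1]>-.09); t=G[m]
r=least_squares(lambda c:np.linalg.norm(t-c,axis=1)-.019,[0,-.05,.207],loss='soft_l1',f_scale=.001)
print(len(t),t.min(0),t.max(0),r.x)
E
```

```text
time: 9.5
eef_pos: [0.5584, -0.1245, 0.1863]
tcp_rot: [0.111, 0.994, 0.001, 0.0]
contact_force: [1.0, 2.9, -0.8]
opening: -0.001
finger_force: 1.6
t 9.5 gear [  0.8 -27.5 186.3] F gear [0.3 3. ] tool yaw err deg -0.02 open -0.0008050283722319997
483 [-0.01704928 -0.076562    0.1946214 ] [ 0.01880062 -0.0493331   0.22948089] [ 0.00064952 -0.05585412  0.20867811]
```

Knob y is -56 mm, so the lever is at the outer rail. I'll go around to its belt side.

```bash
python3 -m crank '[[[0,16,0],0,255],[[-20,20,0],0,255],[[-50,20,0],0,255],[[-54,0,0],0,255],[[-54,-27,0],0,255],[[-54,-27,0],0,255],[[-54,-27,0],0,255]]'
python3 -c "
from h import *
st([30,-55,186])"
```

```text
time: 10.25
eef_pos: [0.6051, -0.1633, 0.1863]
tcp_rot: [0.111, 0.994, -0.0, -0.0]
contact_force: [-0.2, 0.5, 0.1]
opening: 0.001
finger_force: 0.0
t 10.25 gear [ 54.9 -55.1 186.3] F gear [-0.3  0.4] tool yaw err deg -0.05 open 0.0013794310753967708
shift tool mm [24.9  0.   0.3]
```

```bash
python3 -m crank '[[[10,0,4],0,255],[[18,0,4],0,255],[[22,0,4],0,255],[[26,0,4],0,255],[[30,0,4],0,255],[[34,0,4],0,255],[[38,0,4],0,255],[[42,0,4],0,255],[[46,0,4],0,255],[[46,0,4],0,255]]'
python3 -c "
from h import *
st([-26,-55,183])"
```

```text
time: 11.25
eef_pos: [0.5598, -0.1532, 0.1827]
tcp_rot: [0.111, 0.994, -0.0, 0.0]
contact_force: [1.5, -0.2, 1.5]
opening: -0.0
finger_force: 0.9
t 11.25 gear [  8.5 -55.2 182.7] F gear [1.5 0.1] tool yaw err deg -0.01 open -0.00025953546534474383
shift tool mm [34.5  0.2 -0.3]
```

```bash
python3 -m crank '[[[4,0,0],0,255],[[8,0,0],0,255],[[12,0,0],0,255],[[16,0,0],0,255],[[20,0,0],0,255],[[24,0,0],0,255],[[26,0,0],0,255],[[28,0,0],0,255],[[30,0,0],0,255],[[30,0,0],0,255]]'
python3 - <<'E'
from h import *
st([-26,-55,183])
d,_=cam('side'); cv2.imwrite('pics/s3.png',cv2.resize(d['frame'][180:380,240:440],(600,600)))
E
```

```text
time: 12.25
eef_pos: [0.5306, -0.1466, 0.1824]
tcp_rot: [0.111, 0.994, -0.0, -0.0]
contact_force: [1.0, -0.1, 0.2]
opening: -0.004
finger_force: 0.7
t 12.25 gear [-21.4 -55.2 182.4] F gear [1.  0.2] tool yaw err deg -0.01 open -0.004038977869549002
shift tool mm [ 4.6  0.2 -0.6]
```

View pics/s3.png

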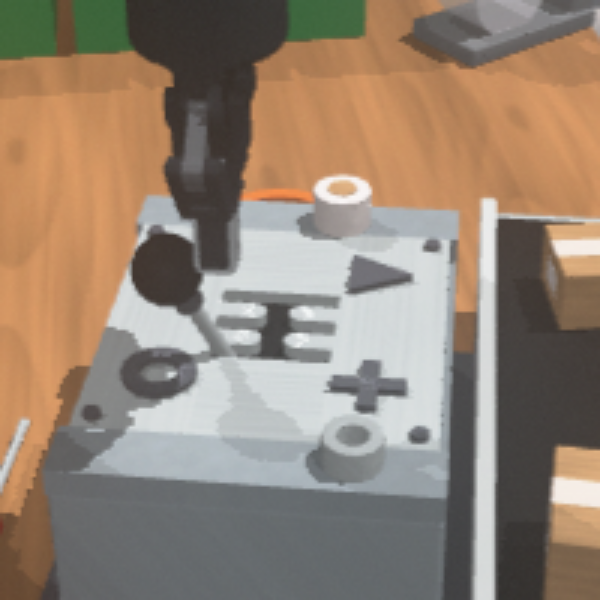

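The lever now leans into the ring's rail, with the knob at crop (167,269) and the ring at (160,372). I'll push it gently to its stop.

```bash
python3 -m crank '[[[1,0,0],0,255],[[2,0,0],0,255],[[3,0,0],0,255],[[4,0,0],0,255],[[4,0,0],0,255]]'|grep contact
python3 -m crank '[[[1,0,0],0,255],[[1,0,0],0,255]]'|grep contact
python3 -c "
from h import *
st([-26,-55,183])"
```

```text
contact_force: [1.7, -0.1, -0.0]
contact_force: [1.8, -0.2, 0.3]
t 13.0 gear [-26.3 -55.  182.3] F gear [1.8 0.2] tool yaw err deg -0.01 open 0.005137467133964734
shift tool mm [-0.3 -0.  -0.7]
```

```bash
python3 -m crank '[[[1,0,0],0,255],[[1,0,0],0,255]]'|grep contact
python3 -m crank '[[[1,0,0],0,255],[[1,0,0],0,255]]'|grep contact
python3 -c "
from h import *
st()"
```

```text
contact_force: [1.1, -0.4, -0.2]
contact_force: [1.7, -1.0, 0.2]
t 13.4 gear [-28.3 -55.  182.4] F gear [ 1.9 -0.6] tool yaw err deg -0.01 open -0.004180066783018127
```

```bash
python3 -m crank '[[[1,0,0],0,255],[[1,0,0],0,255]]'|grep contact
python3 -c "
from h import *
st()
th=fr[2]; c=np.cos(th);n=np.sin(th); Rm=np.array([[c,-n],[n,c]])
from scipy.optimize import least_squares
for k in('side','top'):
  d,X=cam(k); G=np.dstack([(X[...,:2]-fr[:2])@Rm,X[...,2]])
  m=(G[...,2]>.18)&(G[...,2]<.225)&(G[...,0]<-.042)&(G[...,0]>-.09)&(G[...,1]<-.02)&(G[...,1]>-.09); t=G[m]
  if len(t)>30:
    r=least_squares(lambda c:np.linalg.norm(t-c,axis=1)-.019,[-.05,-.05,.2],loss='soft_l1',f_scale=.001)
    print(k,len(t),t.min(0),t.max(0),r.x)
"
```

```text
contact_force: [1.8, 0.4, 0.2]
t 13.6 gear [-29.3 -55.  182.3] F gear [1.7 0.8] tool yaw err deg -0.01 open -0.0021287776012235303
side 423 [-0.07279727 -0.07205725  0.18051878] [-0.04207277 -0.04038347  0.22366717] [-0.05625744 -0.05165684  0.19971492]
```

```bash
for i in 1; do python3 -m crank '[[[1,0,0],0,255],[[1,0,0],0,255]]'|grep -E 'contact|eef'; done
python3 -m crank '[[[1,0,0],0,255],[[1,0,0],0,255]]'|grep -E 'contact|eef'
```

```text
eef_pos: [0.522, -0.1445, 0.1823]
contact_force: [1.2, -0.8, 0.0]
eef_pos: [0.5212, -0.1443, 0.1824]
contact_force: [1.8, 0.1, -0.2]
```

```bash
python3 -m crank '[[[1,0,0],0,255],[[1,0,0],0,255]]'|grep -E 'contact|eef'
python3 -m crank '[[[1,0,0],0,255],[[1,0,0],0,255]]'|grep -E 'contact|eef'
```

```text
eef_pos: [0.5204, -0.1442, 0.1825]
contact_force: [1.5, -1.1, 0.1]
eef_pos: [0.5196, -0.144, 0.1827]
contact_force: [3.9, -0.7, 0.0]
```

```bash
python3 -m crank '[[[1,0,0],0,255],[[1,0,0],0,255]]'|grep -E 'contact|eef'
```

```text
eef_pos: [0.5188, -0.1439, 0.1828]
contact_force: [4.4, -1.2, -0.4]
```

```bash
python3 -m crank '[[[1,0,0],0,255],[[1,0,0],0,255]]'|grep -E 'contact|eef'
python3 -m crank '[[[-20,0,0],0,255],[[-40,0,0],0,255],[[-50,0,-30],0,255],[[-60,60,-60],0,255],[[-60,100,-100],0,255],[[-60,150,-120],0,255],[[-60,200,-120],0,255],[[-60,200,-120],0,255]]'
python3 - <<'E'
from h import *
st(); knob()
th=fr[2]; c=np.cos(th);n=np.sin(th); Rm=np.array([[c,-n],[n,c]])
d,W=cam('top','end.png'); X=W; G=np.dstack([(X[...,:2]-fr[:2])@Rm,X[...,2]])
t=G[(G[...,2]>.185)&(G[...,2]<.23)&(abs(G[...,0])<.1)&(abs(G[...,1])<.1)]
if len(t): print(t.min(0),t.max(0))
E
```

```text
eef_pos: [0.5182, -0.1437, 0.1829]
contact_force: [6.3, -1.0, 0.6]
time: 15.7
eef_pos: [0.6189, 0.0418, 0.3033]
tcp_rot: [0.109, 0.994, 0.0, -0.001]
contact_force: [-0.2, -0.6, -0.7]
opening: -0.001
finger_force: 0.0
t 15.7 gear [ 23.2 148.  303.3] F gear [-0.1 -0.6] tool yaw err deg 0.15 open -0.0009582639934256111
top 394 [-54.3 -52.5 196.5]
side 480 [-57.9 -51.3 199.1]
[-0.07312146 -0.06953354  0.19306164] [-0.03587368 -0.03362835  0.21848091]
```

View pics/end.png

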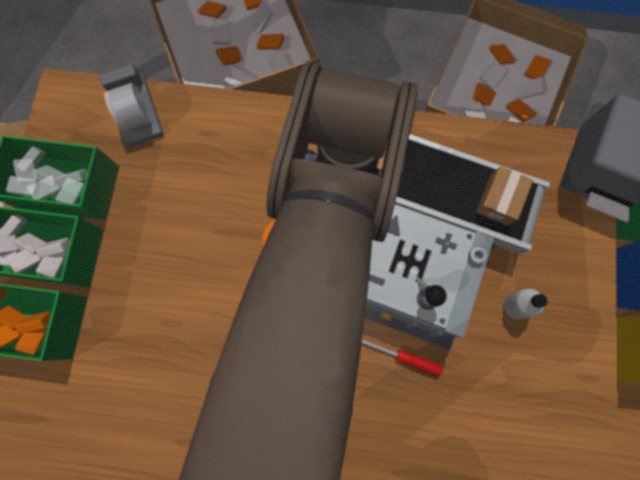

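The knob is at gearbox (-54,-52.5) mm at 197 mm high, above the ring and home. In the picture it is at pixel (434,295) over the ring. The arm is clear, so I'm handing in.

```bash
python3 -c "
from plant import ctrl
print(ctrl.sign_off())"
```

```text
the job is handed in; nothing more can be done
None
```

The lever is in the ring's slot against its stop: the last measurement puts the knob about 2 mm from the ring's centre, the forces I read stayed under 7 N, the arm is clear, and the job is handed in at about 16 s (no verdict was shown).

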